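# Hold the leak-test chamber open with its lid lever

## Robot

A 6-joint arm with a two-finger parallel gripper is mounted at the origin on the work surface. World frame = base frame: x ahead of the robot, y to its left, z up, the work surface at z = 0. Lengths are in m, angles in rad, forces in N, time in s.
With the tool pointing down it reaches from about 0.375 to 0.9 m from the base axis. Payload 3.1 kg.
Tool frame: the origin (TCP) lies midway between the tips of the shut fingers; the grasp point (between the pads) lies robot.grip_depth behind it (robot.grip_depth is the distance from the TCP to the grasp point, in m); z points along the fingers, y is the line along which they close (so a half turn about z gives the same grasp; the last joint's range is limited). The gripper opens to 87 mm and grips with 3 to 60 N. Pads are 19 mm wide; open, the fingers measure 117 mm over their backs; the gripper's body (75 mm by 190 mm) begins 51 mm behind the grasp point.
Start: joints at [-1.466, 0.527, 1.433, -0, 1.181, -0.178], TCP at [0.174, -0.6, 0.223] pointing down, gripper open.
Joint ranges: [-3.08, 3.08], [-0.75, 2.2], [0.22, 2.44], [-1.43, 4.57], [0, 2.65], [-2.85, 2.85]. Speed limits (rad/s): [2.79, 2.79, 3.14, 3.14, 3.14, 3.14].

## Interface

Orientations are given as a unit quaternion [x, y, z, w].
In Python, from rig import robot gives the robot as it stands.
- The arm moves only by the shell command python3 nudge.py 'ROWS' [OPENING] [FORCE]. ROWS is a JSON list of rows, 1 to 20 of them, each an object with the fields d (a list: dx, dy, dz in m), rz (a turn about the tool's z in rad); a field left out counts as zero; each row shifts and turns the commanded pose from where the row before left it, along the tool's axes as they then stand; what a row does not reach is not made up. A row lasts 1/12 s, in which the tool goes at most 0.0417 m and 0.125 rad, less where a joint would pass 70% of its speed; a pose out of reach is approached as far as the arm can. OPENING is the finger opening in m, set as the command begins (- or left out keeps the last). The fingers move at their own pace and stop on an object; FORCE is the grip in N (left out, the last holds). Time passes only in rows, so rows that do not move let the fingers close. It prints the time, the measured TCP pose, the force, the opening and the grip force at its end. Input that does not fit is refused with a message, and nothing moves.
- robot.get_obs(): the state, without advancing time (a new reading comes with each control period).
- robot.camera(name): name is "scene" or "top"; returns a dict with "img" (384x512x3 uint8, red, green, blue), "fx", "fy", "cx", "cy" (pixels), "xyz" and "attitude" of the camera in the world. Camera axes: x right, y down, z forward; pixel columns grow to the right and rows downward; lengths in m; the calibration is good to about 2 mm. A picture is of the moment at which its call begins. There is no depth.
- robot.hand_in(): hands the job in; it is judged then, once.
The state is a dict: "time": time; "q": joint angles; "joint_velocities": joint speeds; "joint_torque": joint torques, N m; "position": TCP position; "tool_rot": TCP orientation; "ft_force": force on the tool from outside, world axes, zero at the start; "moment": the same for the moment, N m; "grip_width": finger opening in m; "grip_force": force on a finger pad.
Only numpy, scipy, OpenCV 4.12 (cv2) and the standard library are available. Lean on these libraries where they do the work, as an engineer would, in place of code of your own. Each camera call takes 0.05 s, during which the arm holds its last target. There are 200 camera calls.

## Task

Push the sliding safety stop sideways by its upright tab, all the way to its end, so that it no longer stands under the lever of the leak-test chamber. Then press the long end of the lever down onto its rubber bumper, so that the short end raises the heavy steel flap, and finish while still holding the lever down there with the fingers. Only push and press: do not lift the lever out of its cradle, do not touch the flap itself, and leave everything else on the desk where it stands.

Things in the scene. Friction and masses are not known exactly. Their poses are not given: they have to be found in the camera images.
- tester: white test chamber with a lever stand, fixed. Origin on the desk under the lever's pivot (120 mm up). z up, x along the axle. The lever's long arm points to -y; the chamber (180 x 160 mm, 107 mm tall) lies to +y from y = +95 mm. Cradle cheeks: 138 mm tall, x within 31 mm. Rubber bumper under the long arm at y = -130 mm, 26 mm diameter, top 76 mm up
- lever: loose steel bar, 24 x 8 mm, its 12 mm axle lying in the cradle's open slots. Origin at the pivot, axes as the chamber's; z vertical at the start (long end 0.30 rad above level), turned 0.6 rad about x when on the bumper. Short end 85 mm to +y, under the flap's lip; long end 180 to 200 mm to -y. The flap keeps the long end up; pressing takes 3 to 8 N at the pad, more on the bumper
- lever_pad (a point): middle of the top of the black pad (42 x 40 mm, 10 mm thick) at the long end of the lever, 180 mm from the pivot. It starts 185 mm above the desk and is about 78 mm above it when the lever lies on its bumper; it travels in a vertical plane and ends about 7 mm farther from the pivot than it began
- lever_pivot (a point): middle of the lever's axle, 120 mm above the desk while it lies in the cradle
- flap (a joint): angle of the heavy steel flap (176 x 190 x 11 mm, about 2.6 kg) that closes the chamber: 0 shut, rad, grows as it rises; about 0.25 with the lever on its bumper. It falls shut when the lever is let go
- flap_lip (a point): middle of the lower edge of the flap's free side, over the lever's short end, 108 mm above the desk when shut
- stop (a joint): travel of the aluminium sliding safety stop along the chamber's +x, m: near 0 its column (30 x 26 mm, 133 mm tall, at y = -75 mm) stands under the lever and blocks it; 0.045 is its end, clear of the lever. Starts between 0 and 0.010; stays where it is left; takes about 2 N to move
- stop_tab (a point): point 55 mm above the desk on the middle of the outer (-x) face of the stop's upright tab (44 mm wide in y, 8 mm thick, from 10 to 82 mm above the desk). The tab stands 111 mm to the -x side of the column, on the robot's side of the lever, and is joined to it by a low bar under the lever. Push this face along the chamber's +x
- mouthpiece: white plastic tube standing on end, 30 mm diameter, 60 mm tall; bystander; origin at the middle of its underside
- canister: grey plastic filter canister, 72 mm diameter, 45 mm tall; bystander; origin at the middle of its underside
- jar: white jar with black cap, 50 mm diameter, 60 mm tall; bystander; origin at the middle of its underside
- syringe: grey block 90 x 60 x 40 mm with an upright clear syringe, 196 mm tall in all; bystander; origin at the middle of its underside
- mug: white mug, 80 mm diameter, 90 mm tall, handle towards its +y; bystander; origin at the middle of its underside
- flowhead: black flow sensor 120 x 35 x 28 mm lying flat; bystander; origin at the middle of its underside

How it is judged:
By the outcome, as a careful person would: the job done as asked, in the order asked, and still so for the second after the job is handed in, while the arm keeps its last pose, push and grip.
It also fails if it takes over 38 s, if anything falls off the work surface, if the arm or the gripper's body presses on something with over 40 N, if the wrist force passes 120 N, or if a joint passes its speed limit or range.

## Working session

There is one attempt and no reset: what is moved stays moved. The work goes in short steps, Python scripts to look and compute and a shell command to move; the robot and the scene stay as the last step left them, time stands still between calls to the robot, and variables do not carry over. Pictures are saved under pics/ and viewed, at most 10 in all, crops included, and the job is handed in when it is done.

```bash
ls; mkdir -p pics; python3 - <<'E'
from rig import robot
import cv2,json
for n in("scene","top"):
    c=robot.camera(n); cv2.imwrite(f"pics/{n}0.png",cv2.cvtColor(c["img"],cv2.COLOR_RGB2BGR))
    print(n,{k:v for k,v in c.items() if k!="img"})
print(robot.get_obs(),robot.grip_depth)
E
```

```text
nudge.py
pics
rig.py
scene {'fx': 487.92187595030464, 'fy': 487.92187595030464, 'cx': 257.7158776330927, 'cy': 192.7593433951296, 'xyz': array([ 1.35311047, -0.59792053,  0.87328668]), 'attitude': array([ 0.8206726 ,  0.36887478, -0.18728132, -0.39414919])}
top {'fx': 443.21561748926126, 'fy': 443.21561748926126, 'cx': 251.28339399688784, 'cy': 191.9738986390274, 'xyz': array([0.54948376, 0.03113649, 1.26050956]), 'attitude': array([ 0.70820805, -0.70486762,  0.02860715, -0.02801113])}
{'time': 0.1, 'q': array([-1.46650457e+00,  5.28414449e-01,  1.43375579e+00,  3.37169900e-06,
        1.18142806e+00, -1.78497698e-01]), 'joint_velocities': array([ 0.00083567, -0.00247205, -0.00233719, -0.0004914 ,  0.00173845,
        0.00166611]), 'joint_torque': array([ 4.99452017e-04, -4.40985453e+01, -1.77150625e+01,  6.35368167e-02,
        5.33306866e-02, -4.54240933e-05]), 'position': array([ 0.17435794, -0.59949988,  0.22165001]), 'tool_rot': array([ 9.90020001e-01,  1.40923355e-01,  3.87571309e-05, -1.00207525e-03]), 'ft_force': array([-0.81988575, -0.28100445,  0.33448547]), 'moment': array([ 0.00826291, -0.02153352, -0.00059855]), 'grip_force': 0.0, 'grip_width': 0.0873896443381642} 0.0187
```

View pics/scene0.png

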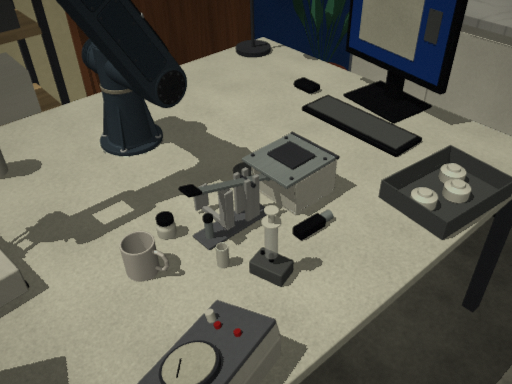

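View pics/top0.png

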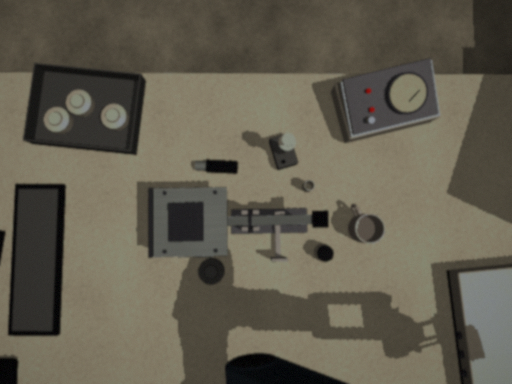

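The scene view shows the lever stand around (240,200) with its black pad at (190,190). The top view shows the chamber at (188,222), the pad at (320,219), the tab at (278,257) and the jar at (324,253). I'll enlarge both.

```bash
python3 - <<'E'
import cv2,numpy as np
t=cv2.imread("pics/top0.png")[150:290,140:400]; s=cv2.imread("pics/scene0.png")[125:295,115:355]
cv2.imwrite("pics/topc.png",cv2.resize(np.clip(t*1.6,0,255).astype('uint8'),None,fx=3,fy=3,interpolation=cv2.INTER_CUBIC))
cv2.imwrite("pics/scenec.png",cv2.resize(np.clip(s*1.4,0,255).astype('uint8'),None,fx=3.3,fy=3.3,interpolation=cv2.INTER_CUBIC))
E
```

```text
(no output)
```

View pics/topc.png

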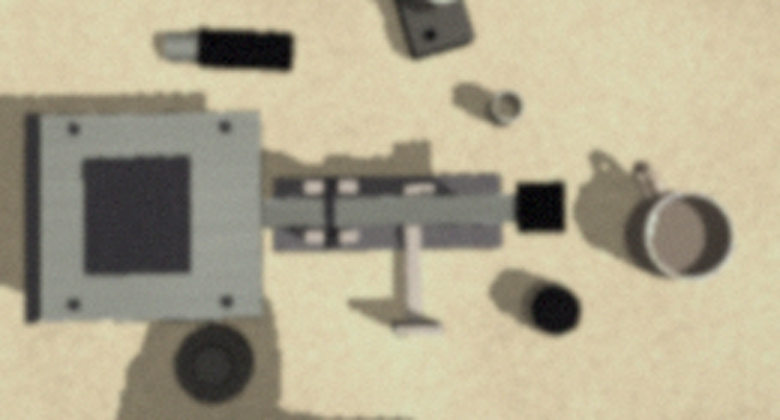

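View pics/scenec.png

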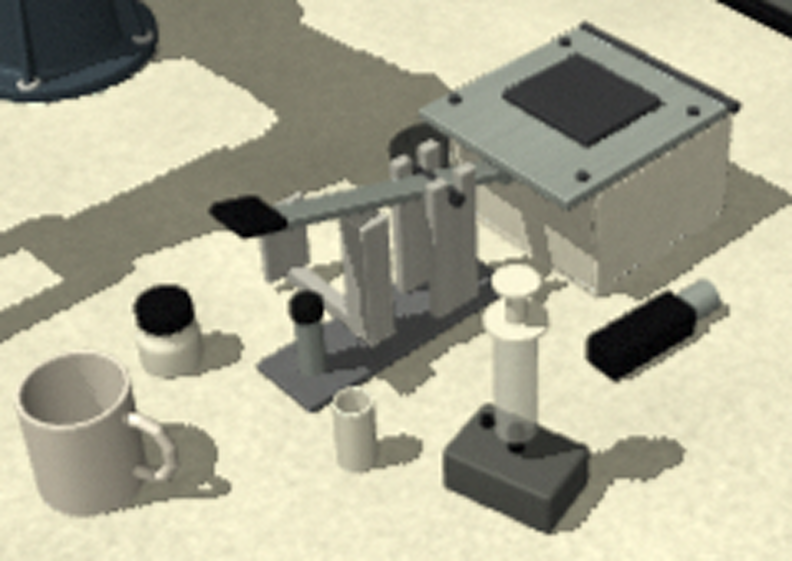

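Top crop: pad at (541,207), axle at (331,212), tab's top edge about (393–440,327), jar at (555,309), column at (415,190). Scene crop: pad near (250,214), tab below the lever at (263–308, 230–280). Next I'll measure.

```bash
cat > h.py <<'E'
import numpy as np,cv2
from scipy.spatial.transform import Rotation as R
from rig import robot
def ray(c,u,v):
    d=R.from_quat(c["attitude"]).apply([(u-c["cx"])/c["fx"],(v-c["cy"])/c["fy"],1]); return np.array(c["xyz"]),d
def plane(c,u,v,z):
    o,d=ray(c,u,v); return o+d*(z-o[2])/d[2]
def tri(a,b):
    (o,d),(p,e)=a,b; s=np.linalg.lstsq(np.c_[d,-e],p-o,rcond=None)[0]
    x,y=o+s[0]*d,p+s[1]*e; return (x+y)/2,np.linalg.norm(x-y)
def blob(c,x0,y0,x1,y1,thr):
    m=(c["img"][y0:y1,x0:x1].max(2)<thr).astype('uint8')
    n,l,s,ce=cv2.connectedComponentsWithStats(m); i=1+np.argmax(s[1:,4])
    return ce[i]+[x0,y0],s[i]+[x0,y0,0,0,0],cv2.minAreaRect(np.argwhere(l==i)[:,::-1].astype('float32'))
E
python3 - <<'E'
from h import *
T=robot.camera("top");S=robot.camera("scene")
a=blob(T,305,205,340,235,32);b=blob(S,172,175,208,202,32)
print(a,b); print("pad",tri(ray(T,*a[0]),ray(S,*b[0])))
f=lambda c,u,v,z:plane(c,140+u/3,150+v/3,z).round(4)
print("pad z.18",plane(T,*a[0],.18)); print("axle",f(T,331,212,.126))
print("lip ends z.115",f(T,261,112,.118),f(T,261,321,.118),"rear",f(T,40,112,.118),f(T,40,321,.118))
print("base corners",f(T,274,250,.01),f(T,502,246,.01),f(T,502,176,.01))
print("tab top ends",f(T,393,329,.082),f(T,441,329,.082),f(T,393,322,.082),f(T,441,322,.082))
print("jar",f(T,555,309,.06),"mug",f(T,686,235,.09),"canister",f(T,214,362,.045),"mouth",f(T,505,107,.06))
g=lambda u,v:ray(S,115+u/3.3,125+v/3.3)
for u,v in((265,280),(308,272)): 
    o,d=g(u,v); print("tab low",(o+d*(.01-o[2])/d[2]).round(4))
print(tri(g(456,198),ray(T,250.3,220.7)))
E
```

```text
(array([319.2364532, 218.4679803]), array([312, 212,  15,  14, 203]), ((14.0, 13.5), (13.0, 14.0), 90.0)) (array([190.11538462, 190.37912088]), array([179, 185,  23,  12, 182]), ((18.0, 15.5), (11.0, 22.0), 90.0))
pad (array([ 0.5714176 , -0.13667966,  0.17938519]), np.float64(0.003106536686745853))
pad z.18 [ 0.57229528 -0.13530016  0.18      ]
axle [0.567  0.0325 0.126 ]
lip ends z.115 [0.6529 0.0933 0.118 ] [0.4742 0.0917 0.118 ] rear [0.652  0.2839 0.118 ] [0.4733 0.2799 0.118 ]
base corners [0.533  0.0858 0.01  ] [ 0.5378 -0.1277  0.01  ] [ 0.6033 -0.1281  0.01  ]
tab top ends [ 0.4654 -0.0224  0.082 ] [ 0.4656 -0.0646  0.082 ] [ 0.4715 -0.0224  0.082 ] [ 0.4716 -0.0646  0.082 ]
jar [ 0.4822 -0.1686  0.06  ] mug [ 0.5489 -0.2791  0.09  ] canister [0.4324 0.1377 0.045 ] mouth [ 0.6638 -0.1248  0.06  ]
tab low [ 0.4607 -0.0651  0.01  ]
tab low [ 0.4765 -0.0323  0.01  ]
(array([0.57278741, 0.03937267, 0.10483403]), np.float64(0.017531008760301895))
```

```bash
python3 nudge.py '[{"rz": 0.088}, {"rz": 0.088}, {"rz": 0.088}, {"d": [0.017, -0.034, 0]}, {"d": [0.017, -0.034, 0]}, {"d": [0.017, -0.034, 0]}, {"d": [0.017, -0.034, 0]}, {"d": [0.017, -0.034, 0]}, {"d": [0.017, -0.034, 0]}, {"d": [0.017, -0.034, 0]}, {"d": [0.017, -0.034, 0]}, {"d": [0.017, -0.034, 0]}, {"d": [0.017, -0.034, 0]}, {"d": [0.017, -0.034, 0]}, {"d": [0.017, -0.034, 0]}, {"d": [0.017, -0.034, 0]}, {"d": [0.017, -0.034, 0]}, {"d": [0.017, -0.034, 0]}, {}]' 0 20
```

```text
time: 1.78
position: [0.4211, -0.0798, 0.2227]
tool_rot: [1.0, 0.013, 0.001, -0.001]
ft_force: [-0.0, -0.8, 0.0]
grip_width: 0.0006
grip_force: 0.0
```

```bash
python3 nudge.py '[{"d": [0.007, -0.015, 0.02]}, {"d": [0.007, -0.015, 0.03]}, {"d": [0, 0, 0.03]}, {"d": [0, 0, 0.03]}, {"d": [0, 0, 0.03]}, {"d": [0, 0, 0.014]}, {}, {}]'
python3 - <<'E'
from h import *
for n in("scene","top"):
    i=robot.camera(n)["img"][:,:,::-1]; i=i[125:295,115:355] if n=="scene" else i[150:290,140:400]
    cv2.imwrite(f"pics/{n}1.png",cv2.resize(np.clip(i*1.5,0,255).astype('uint8'),None,fx=3,fy=3,interpolation=cv2.INTER_CUBIC))
E
```

```text
time: 2.45
position: [0.4328, -0.0555, 0.068]
tool_rot: [1.0, 0.009, -0.001, -0.0]
ft_force: [0.8, -0.5, 0.9]
grip_width: 0.001
grip_force: 0.0
```

View pics/top1.png

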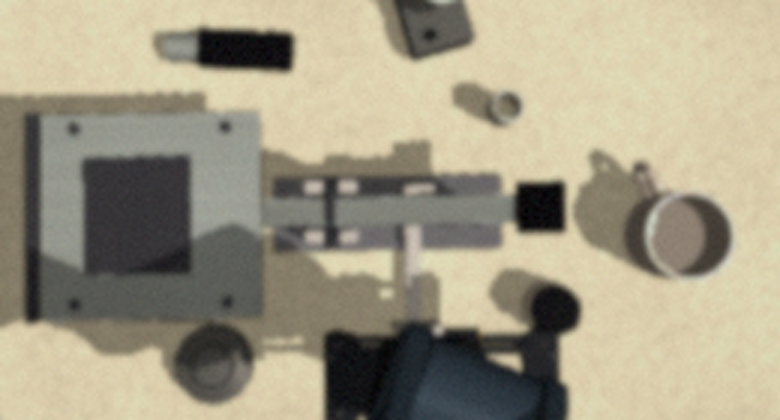

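View pics/scene1.png

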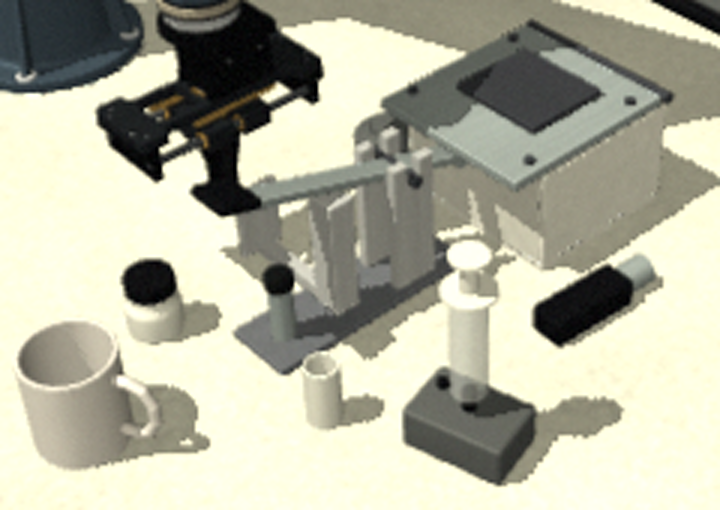

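The gripper's long side runs along y, behind the tab: in the top crop it spans u 325–560 with its front at v≈330. Nothing touches the lever or the jar. Next I push along +x.

```bash
python3 nudge.py '[{"d": [0.008, 0, 0]}, {"d": [0.008, 0, 0]}, {"d": [0.006, 0, 0]}, {"d": [0.005, 0, 0]}, {"d": [0.005, 0, 0]}, {"d": [0.005, 0, 0]}, {"d": [0.005, 0, 0]}, {"d": [0.005, 0, 0]}, {"d": [0.004, 0, 0]}, {}]'
```

```text
time: 3.38
position: [0.4856, -0.0543, 0.0685]
tool_rot: [1.0, 0.009, 0.001, 0.0]
ft_force: [0.2, -0.1, -0.7]
grip_width: 0.0003
grip_force: 0.0
```

```bash
for i in 1 2; do python3 nudge.py '[{"d": [0.003, 0, 0]}, {"d": [0.003, 0, 0]}, {}]'; done
python3 - <<'E'
from h import *
i=robot.camera("scene")["img"][125:295,115:355,::-1]
cv2.imwrite("pics/scene2.png",cv2.resize(np.clip(i*1.5,0,255).astype('uint8'),None,fx=3,fy=3,interpolation=cv2.INTER_CUBIC))
E
```

```text
time: 3.63
position: [0.4883, -0.0539, 0.0683]
tool_rot: [1.0, 0.01, -0.002, -0.0]
ft_force: [-4.7, -1.6, 2.2]
grip_width: 0.0007
grip_force: 2.5
time: 3.88
position: [0.4883, -0.0531, 0.0678]
tool_rot: [1.0, 0.011, -0.009, -0.001]
ft_force: [-14.9, -5.5, 7.9]
grip_width: 0.0006
grip_force: 7.2
```

View pics/scene2.png

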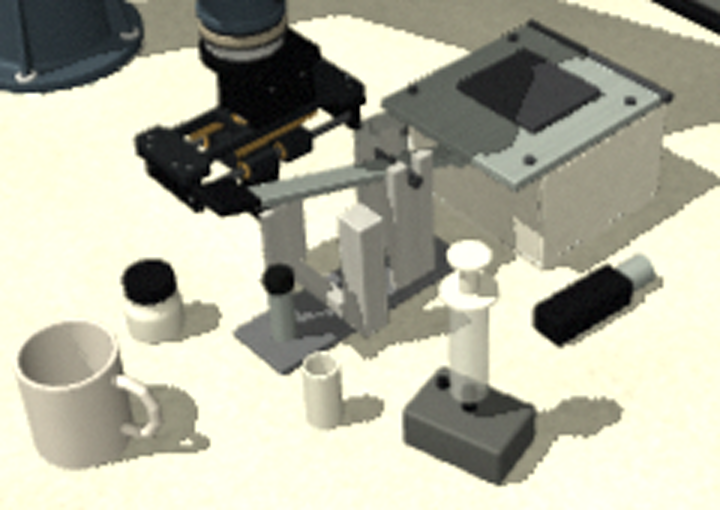

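Force rose to 15 N at x=0.488. The column, top at about (362,220), now stands clear beside the lever. I'll check from above that the travel really ended.

```bash
python3 nudge.py '[{"d": [-0.006, 0, 0]}, {"d": [-0.02, 0, 0]}, {}]'; python3 - <<'E'
from h import *
T=robot.camera("top");S=robot.camera("scene")
i=T["img"][150:290,230:350,::-1]
cv2.imwrite("pics/top3.png",cv2.resize(np.clip(i*1.5,0,255).astype('uint8'),None,fx=5,fy=4.2,interpolation=cv2.INTER_CUBIC))
print("column top (scene)",plane(S,235.7,198.3,.133))
o=cv2.imread("pics/top0.png").astype(int)[:,:,::-1]
d=np.abs(T["img"].astype(int)-o).max(2)[195:235,265:295]
print(np.argwhere(d>30).min(0),np.argwhere(d>30).max(0))
E
```

```text
time: 4.18
position: [0.467, -0.0537, 0.0683]
tool_rot: [1.0, 0.009, -0.002, -0.001]
ft_force: [-1.9, 0.1, 0.3]
grip_width: 0.0006
grip_force: 0.0
column top (scene) [ 0.61831715 -0.04321525  0.133     ]
[0 0] [39 19]
```

View pics/top3.png

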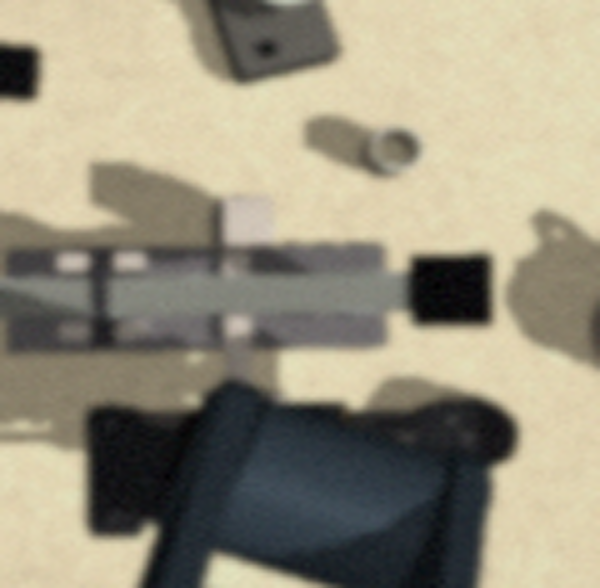

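The column top is now at (247,221) in this crop, fully beyond the lever bar.

```bash
python3 - <<'E'
from h import *
T=robot.camera("top")
f=lambda u,v,z:plane(T,230+u/5,150+v/4.2,z).round(4)
print("col",f(247,197,.133),f(247,245,.133),"lever bar at col",f(235,277,.145),f(235,313,.145),"cheeks",f(75,256,.138),f(75,336,.138),"base",f(300,246,.005),f(300,346,.005))
E
```

```text
col [ 0.6277 -0.0414  0.133 ] [ 0.5986 -0.0413  0.133 ] lever bar at col [ 0.5788 -0.0345  0.145 ] [ 0.5574 -0.0345  0.145 ] cheeks [0.5913 0.0461 0.138 ] [0.5432 0.0458 0.138 ] base [ 0.6036 -0.0796  0.005 ] [ 0.5364 -0.0795  0.005 ]
```

The stop is at its end: the column is centred 45 mm from the lever line. Next I go up, over the pad, and down to just above it.

```bash
python3 nudge.py '[{"d": [0, 0, -0.04]}, {"d": [0, 0, -0.04]}, {"d": [0, 0, -0.04]}, {"d": [0, 0, -0.04]}, {}, {"d": [0.026, 0.0225, 0]}, {"d": [0.026, 0.0225, 0]}, {"d": [0.026, 0.0225, 0]}, {"d": [0.026, 0.0225, 0]}, {}, {}]'
```

```text
time: 5.25
position: [0.578, -0.1439, 0.2279]
tool_rot: [1.0, 0.009, 0.001, 0.0]
ft_force: [-0.6, -0.2, 0.3]
grip_width: 0.0007
grip_force: 0.0
```

```bash
python3 nudge.py '[{"d": [-0.006, 0, 0.01]}, {"d": [0, 0, 0.015]}, {"d": [0, 0, 0.01]}, {"d": [0, 0, 0.01]}, {"d": [0, 0, 0.01]}, {"d": [0, 0, 0.01]}, {"d": [0, 0, 0.01]}, {}]'
```

```text
time: 5.92
position: [0.5704, -0.1431, 0.1528]
tool_rot: [1.0, 0.01, 0.0, 0.001]
ft_force: [-0.4, -2.6, 4.5]
grip_width: 0.0009
grip_force: 2.3
```

```bash
python3 nudge.py '[{"d": [0, 0, 0.01]}, {"d": [0, 0, 0.01]}, {"d": [0, 0, 0.01]}, {"d": [0, 0, 0.01]}, {"d": [0, 0, 0.01]}, {"d": [0, 0, 0.01]}, {"d": [0, 0, 0.007]}, {}]';python3 nudge.py '[{"d": [0, 0, 0.003]}, {"d": [0, 0, 0.003]}, {"d": [0, 0, 0.002]}, {}]'
```

```text
time: 6.58
position: [0.5701, -0.1419, 0.0861]
tool_rot: [1.0, 0.009, 0.0, -0.001]
ft_force: [1.3, 1.2, 2.8]
grip_width: 0.0005
grip_force: 1.0
time: 6.92
position: [0.5706, -0.1419, 0.0836]
tool_rot: [1.0, 0.01, 0.001, -0.0]
ft_force: [-5.5, 4.6, 28.2]
grip_width: 0.0004
grip_force: 13.3
```

```bash
python3 nudge.py '[{"d": [0, 0, 0.002]}, {}, {}]'; python3 - <<'E'
from h import *
i=robot.camera("scene")["img"][125:295,115:355,::-1]
cv2.imwrite("pics/scene4.png",cv2.resize(np.clip(i*1.5,0,255).astype('uint8'),None,fx=3,fy=3,interpolation=cv2.INTER_CUBIC))
E
```

```text
time: 7.17
position: [0.5707, -0.1419, 0.0832]
tool_rot: [1.0, 0.01, 0.001, 0.0]
ft_force: [-8.7, 5.4, 38.1]
grip_width: 0.0003
grip_force: 17.7
```

View pics/scene4.png

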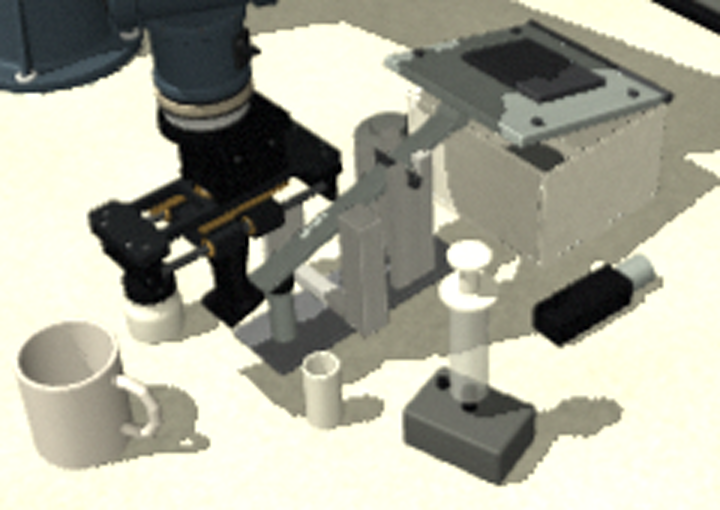

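The lever lies on the bumper (280,285) and the flap is open, with the column clear. I'll ease the force, because pressing beyond the bumper could lift the axle.

```bash
python3 nudge.py '[{"d": [0, 0, -0.003]}, {}, {}, {}, {}, {}]'
```

```text
time: 7.72
position: [0.5706, -0.142, 0.0838]
tool_rot: [1.0, 0.009, 0.001, -0.0]
ft_force: [-4.0, 3.2, 23.2]
grip_width: 0.0007
grip_force: 10.8
```

Steady at 23 N on the bumper, so I'm handing in.

```bash
python3 -c "
from rig import robot
print(robot.hand_in())"
```

```text
the job is handed in; nothing more can be done
None
```

I pushed the stop to its end, clear of the lever, and handed the job in at 7.7 s with the fingers holding the lever on its bumper at about 23 N and the flap raised; the result of the judging was not shown.

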